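# Square up the spare fuse boxes on the shelf

## Task

Slide the three small fuse boxes back on the low shelf until all three lie flush and square against its back rail, then push the sliding end stop along the rail so that the boxes are closed up side by side, without gaps, between it and the fixed cheek at the left end. Keep the boxes on the shelf board (slide them, do not lift or stack them) and leave the other things on the desk alone.

Things in the scene. Friction and masses are not known exactly. Their poses are not given: they have to be found in the camera images.
- shelf: low fixed grey shelf board, 240 (x) x 460 (y) mm, top 20 mm above the desk. Origin: middle of the board at desk level; x to the back (away from the robot), y left, z up. Back rail along y, 10 mm thick, 24 mm above the board, front face at x = +80 mm. Fixed cheek at the left end, 6 mm thick, reaching 105 mm forward from the rail's face, 40 mm above the board, inner face at y = +190 mm. Front open
- shelf_corner (a point): inner corner where the back rail's front face meets the fixed left cheek, level with the board's top; axes as the shelf's. A box in its place touches the rail, its 45 mm side front to back, its centre 22.5 mm in front of the rail's face
- end_stop (a joint): position of the end stop along the rail, m: its inner face lies at shelf y = -170 mm + value; 0 = far right, grows as it moves left. The closed-up row of three boxes (180 mm) stops it at 0.180; without boxes it would run on to 0.190. About 1.5 N of friction; it stays where it is left
- end_stop_face (a point): point on the left (inner) face of the end stop, an upright dark steel plate 6 mm thick (y), reaching 100 mm forward from the rail, top 46 mm above the board; the point is 45 mm in front of the rail's face, 22.5 mm above the board. Push on its right face, 6 mm to the right of the point; its saddle on the rail, at the back, sticks out 36 mm to the right
- box_a_center (a point): centre (half-way up) of the leftmost of three identical small closed cardboard fuse boxes, 45 mm (own x) x 60 mm (own y) x 18 mm tall, about 0.08 kg, lying flat and loose on the shelf. Own z is up; its x is parallel to the shelf's x when square. It starts 65 to 116 mm short of its place at the rail, turned up to 0.35 rad
- box_b_center (a point): centre (half-way up) of the middle of three identical small closed cardboard fuse boxes, 45 mm (own x) x 60 mm (own y) x 18 mm tall, about 0.08 kg, lying flat and loose on the shelf. Own z is up; its x is parallel to the shelf's x when square. It starts 65 to 116 mm short of its place at the rail, turned up to 0.35 rad
- box_c_center (a point): centre (half-way up) of the rightmost of three identical small closed cardboard fuse boxes, 45 mm (own x) x 60 mm (own y) x 18 mm tall, about 0.08 kg, lying flat and loose on the shelf. Own z is up; its x is parallel to the shelf's x when square. It starts 65 to 116 mm short of its place at the rail, turned up to 0.35 rad
- tape: roll of masking tape, 104 x 102 x 25 mm, lying flat to the right of the shelf; origin at the centre of its underside. Bystander on the desk: leave it where it is
- timer: cream-coloured cue timer, 60 x 70 x 25 mm, to the left of the shelf; origin at the centre of its underside. Bystander on the desk: leave it where it is
- stick: USB stick, 95 x 27 x 14 mm, to the right of the shelf; origin at the middle of its underside. Bystander on the desk: leave it where it is
Mind the look-alikes: they are no part of the job. Leave any purple look-alike of the part that bears box_b_center alone.

How it is judged:
By the outcome, as a careful person would: the job done as asked, in the order asked, and still so for the second after the job is handed in, with the robot touching nothing.
It also fails if it takes over 64 s, if anything falls off the work surface, if the arm or the gripper's body presses on something with over 40 N, if the wrist force passes 120 N, or if a joint passes its speed limit or range.

## Robot

A 6-joint arm with a two-finger parallel gripper is mounted at the origin on a cart in front of the work surface, level with it; the furniture and walls round the work are solid. World frame = base frame: x ahead of the robot, y to its left, z up, the work surface at z = 0. Lengths are in m, angles in rad, forces in N, time in s.
With the tool pointing down it reaches from about 0.425 to 0.95 m from the base axis. Payload 3.5 kg.
Tool frame: the origin (TCP) lies between the finger pads; the fingertips stand 14 mm ahead of it and the grasp point (between the pads) lies 5 mm behind it; z points along the fingers, y is the line along which they close (so a half turn about z gives the same grasp; the last joint's range is limited). The gripper opens to 85 mm and grips with 20 to 120 N. Pads are 22 mm wide; open, the fingers measure 114 mm over their backs; the gripper's body (76 mm by 85 mm) begins 54 mm behind the grasp point. The pads swing forward as they close: fully open they stand 13 mm farther back than shut.
Start: joints at [-1.454, 0.286, 1.577, -0, 1.279, -0.15], TCP at [0.178, -0.651, 0.245] pointing down, gripper open.
Joint ranges: [-2.77, 2.77], [-0.9, 2.22], [0.21, 2.48], [-1.53, 4.67], [0.24, 2.81], [-2.84, 2.84]. Speed limits (rad/s): [2.79, 2.79, 3.14, 3.14, 3.14, 3.14].

## Interface

Orientations are given as a unit quaternion [x, y, z, w].
In Python, from plant import * gives the robot as it stands.
- The arm moves only by the tool step_arm, never from a script. Its argument "commands" is a list of rows, each an object of numbers: "gripper": the gripper's target within -1 to 1 (shut at 1, half-way at 0, fully open at -1); "x", "y", "z": the shift along the tool's x, y, z in mm; "spin": the turn about the tool's z in degrees. A call has exactly 10 rows; each row shifts and turns the commanded pose from where the row before left it, along the tool's axes as they then stand; what a row does not reach is not made up. A row lasts 1/10 s, in which the tool goes at most 50 mm and 8.59 degrees, less where a joint would pass 70% of its speed; a pose out of reach is approached as far as the arm can. A call with a gripper value outside its range is refused whole. The fingers move at their own pace and stop on an object; "force" is the grip in N (left out, the last holds). Time passes only in rows, so rows that do not move let the fingers close, or fill a call up. It gives the time, the measured TCP pose, the force, the opening and the grip force at its end, in the units of the state.
- get_state(): the state, without advancing time (a new reading comes with each control period).
- read_camera(name): name is "side" or "top" or "wrist"; returns a dict with "color" (480x640x3 uint8, red, green, blue), "z_map" (480x640 float32, m along the optical axis (not along the pixel's ray), 0 where there is no reading), "fx", "fy", "cx", "cy" (pixels), "distortion" ([k1, k2, p1, p2, k3] as OpenCV has them; the pictures are not rectified), "eye" and "attitude" of the camera in the world; the wrist camera has in their place "mount" (4x4, takes a point from camera to tool coordinates, whose origin is the TCP and whose axes are the flange's). Camera axes: x right, y up, looking along -z (the intrinsics and any distortion apply to the point x, -y, -z); pixel columns grow to the right and rows downward; lengths in m; the calibration is good to about 2 mm. A picture is of the moment at which its call begins: read the wrist's pose just before it.
- sign_off(): hands the job in; it is judged then, once.
The state is a dict: "time": time; "qpos": joint angles; "dq": joint speeds; "joint_efforts": joint torques, N m; "eef_pos": TCP position; "tcp_rot": TCP orientation; "contact_force": force on the tool from outside, world axes, zero at the start; "wrist_torque": the same for the moment, N m; "opening": opening from 0.0 (shut) to 1.0 (fully open); "finger_force": force on a finger pad.
Only numpy, scipy, OpenCV 4.12 (cv2) and the standard library are available. Lean on these libraries where they do the work, as an engineer would, in place of code of your own. Each camera call takes 0.05 s, during which the arm holds its last target. There are 200 camera calls.

## Working session

There is one attempt and no reset: what is moved stays moved. The work goes in short steps, Python scripts to look and compute and a tool call to move; the robot and the scene stay as the last step left them, time stands still between calls to the robot, and variables do not carry over. Pictures are saved under pics/ and viewed, at most 10 in all, crops included, and the job is handed in when it is done.

Besides the shell and the picture viewer there is one more tool, called after "Call:" as a command line: name --argument value ..., lists and objects as JSON in quotes. step_arm: Moves the arm, as the interface text tells. Its arguments: {"type":"object","properties":{"commands":{"type":"array"},"force":{"type":"number"}},"required":["commands"]}

```bash
mkdir -p pics; ls; cat > h.py <<'E'
from plant import *
import numpy as np, cv2
from scipy.spatial.transform import Rotation as R
def cam(name):
    s=get_state(); c=read_camera(name)
    if 'mount' in c:
        T=np.eye(4);T[:3,:3]=R.from_quat(s['tcp_rot']).as_matrix();T[:3,3]=s['eef_pos'];M=T@np.array(c['mount'])
        c['Rm'],c['e']=M[:3,:3],M[:3,3]
    else:
        a=np.array(c['attitude']); c['Rm']=a if a.shape==(3,3) else R.from_quat(a).as_matrix(); c['e']=np.array(c['eye'])
    return c
def K(c): return np.array([[c['fx'],0,c['cx']],[0,c['fy'],c['cy']],[0,0,1.]]),np.array(c['distortion'],float)
def rays(c,uv):
    k,d=K(c); p=cv2.undistortPoints(np.array(uv,float).reshape(-1,1,2),k,d)[:,0]
    return np.c_[p[:,0],-p[:,1],-np.ones(len(p))]@c['Rm'].T
def onz(c,uv,z):
    r=rays(c,uv); return c['e']+r*((z-c['e'][2])/r[:,2])[:,None]
def bydepth(c,uv):
    r=rays(c,uv); q=np.array(uv,int); return c['e']+r*c['z_map'][q[:,1],q[:,0]][:,None]
def proj(c,P):
    k,d=K(c); q=(np.array(P,float)-c['e'])@c['Rm']; q=q*[1,-1,-1]
    return cv2.projectPoints(q,np.zeros(3),np.zeros(3),k,d)[0][:,0]
def save(c,n): cv2.imwrite('pics/'+n,c['color'][:,:,::-1])
E
python3 - <<'E'
from h import *
import pickle
print(get_state())
for n in('top','side'):
    c=cam(n);save(c,n+'0.png');pickle.dump(c,open(n+'0.pkl','wb'));print(n,c['e'],c['Rm'],c['fx'],c['distortion'])
E
```

```text
pics
{'time': 0.0, 'qpos': array([-1.45399816e+00,  2.87198822e-01,  1.57813457e+00,  5.14092569e-06,
        1.27861043e+00, -1.49993771e-01]), 'dq': array([ 0.0005019 ,  0.00144962,  0.00054049, -0.00043622,  0.00112779,
       -0.00046853]), 'joint_efforts': array([ 1.09847133e-03, -4.05974114e+01, -2.92625427e+01, -1.24528724e-04,
        5.84094014e-03,  3.18218753e-06]), 'eef_pos': array([ 0.17791778, -0.65049881,  0.24394801]), 'tcp_rot': array([ 9.91115357e-01,  1.32999874e-01,  2.19715273e-05, -1.17538159e-03]), 'contact_force': array([ 0.14740784,  0.05104533, -0.23810178]), 'wrist_torque': array([ 0.01851425, -0.01698123,  0.01968849]), 'finger_force': 0.0, 'opening': 0.999571934452229}
top [ 0.38092997 -0.0196538   1.62721024] [[ 0.02307179  0.99406629 -0.106301  ]
 [-0.99960933  0.02461601  0.01323765]
 [ 0.01577581  0.10595406  0.99424588]] 606.5129886231114 [-0.03598867  0.          0.          0.          0.        ]
side [-0.42362261  0.37702952  1.25473791] [[-0.39865635  0.69082464 -0.6031869 ]
 [-0.91705407 -0.30689063  0.2546173 ]
 [-0.00921651  0.6546598   0.75586745]] 519.7799800264728 [-0.01613886  0.          0.          0.          0.        ]
```

View pics/top0.png

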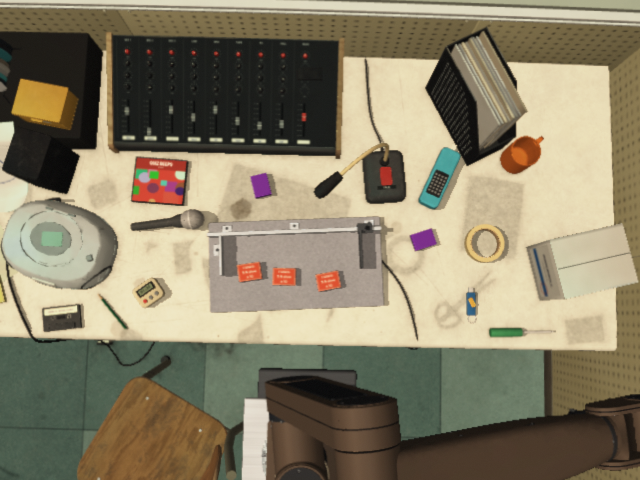

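View pics/side0.png

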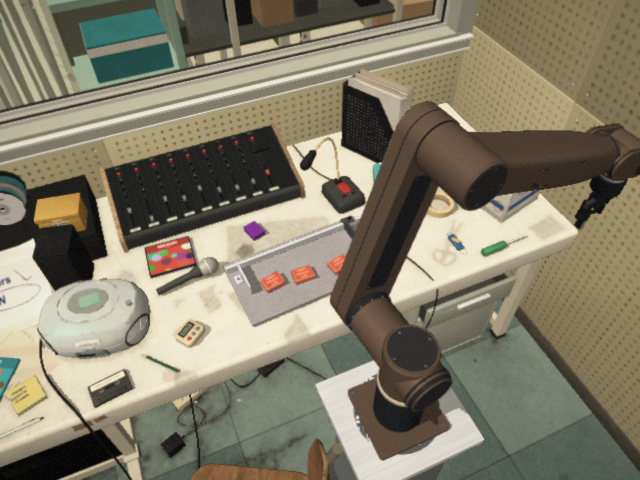

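The top view shows the shelf spanning about (208,220)–(385,310). The three red boxes are at (249,271), (285,276) and (328,281), the end stop is near (368,245), and the purple look-alikes are off the shelf. Next I'll measure them.

```bash
python3 - <<'E'
from h import *
import pickle
c=pickle.load(open('top0.pkl','rb'))
v,u=np.mgrid[:480,:640]; uv=np.c_[u.ravel(),v.ravel()]
P=bydepth(c,uv).reshape(480,640,3)
roi=np.zeros((480,640),bool);roi[210:320,200:400]=1
m=roi&(abs(P[...,2]-.02)<.008)
xy=P[m][:,:2]; m2=cv2.morphologyEx(m.astype(np.uint8),cv2.MORPH_OPEN,np.ones((5,5)))
m2=cv2.morphologyEx(m2,cv2.MORPH_CLOSE,np.ones((15,15)))>0
r=cv2.minAreaRect(P[m2][:,:2].astype(np.float32)*1000);print('shelf rect',r, cv2.boxPoints(r))
hsv=cv2.cvtColor(c['color'],cv2.COLOR_RGB2HSV)
red=roi&((hsv[...,0]<12)|(hsv[...,0]>172))&(hsv[...,1]>130)&(hsv[...,2]>90)
n,l,st,ce=cv2.connectedComponentsWithStats(cv2.morphologyEx(red.astype(np.uint8),cv2.MORPH_CLOSE,np.ones((5,5))))
for i in range(1,n):
    if st[i,4]>60:
        q=onz(c,uv[(l==i).ravel()],.038)[:,:2]
        print(st[i],cv2.minAreaRect(q.astype(np.float32)*1000),'zdepth',np.median(P[l==i][:,2]))
hi=roi&(P[...,2]>.052)
n,l,st,ce=cv2.connectedComponentsWithStats(hi.astype(np.uint8))
for i in range(1,n):
    if st[i,4]>10: print('hi',st[i],P[l==i].min(0),P[l==i].max(0))
cv2.imwrite('pics/crop.png',cv2.resize(c['color'][205:320,200:400,::-1],None,fx=4,fy=4,interpolation=cv2.INTER_CUBIC))
E
```

```text
shelf rect ((502.9377136230469, 33.96575927734375), (249.8212432861328, 458.47271728515625), 3.322965145111084) [[ 364.9496   255.57637]
 [ 391.5246  -202.12552]
 [ 640.92584 -187.64485]
 [ 614.3508   270.05704]]
[237 262  25  20 390] ((482.2934265136719, 153.82691955566406), (44.37397766113281, 60.68328094482422), 10.201197624206543) zdepth 0.038032923012203845
[273 268  23  17 387] ((472.9776306152344, 62.09623718261719), (41.964561462402344, 57.80875778198242), 1.3972257375717163) zdepth 0.037921996898051535
[316 271  25  20 380] ((463.42486572265625, -53.14338302612305), (44.27806854248047, 58.67314529418945), 11.696745872497559) zdepth 0.037703241905215346
hi [357 223  15  45 166] [ 0.38092997 -0.1626766   0.05200809] [ 0.6166783  -0.0196538   1.62721024]
hi [219 235   4  40 103] [ 0.38092997 -0.0196538   0.05231472] [0.57457444 0.23404751 1.62721024]
```

View pics/crop.png

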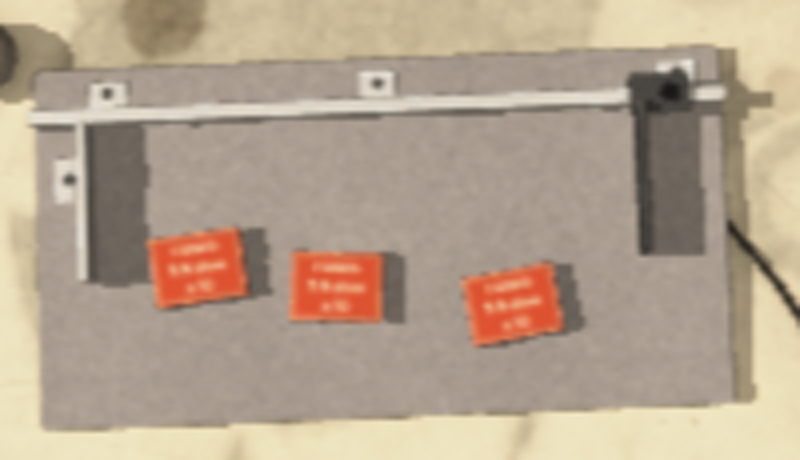

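Call:
step_arm --commands '[{"x": 34, "y": -22, "gripper": 0}, {"x": 34, "y": -22, "gripper": 0}, {"x": 34, "y": -22, "gripper": 0}, {"x": 34, "y": -22, "gripper": 0}, {"x": 34, "y": -22, "gripper": 0}, {"x": 34, "y": -22, "gripper": 0}, {"x": 34, "y": -22, "gripper": 0}, {"x": 34, "y": -22, "gripper": 0}, {"x": 34, "y": -22, "spin": 6, "gripper": 0}, {"x": 34, "y": -22, "spin": 6, "gripper": 0}]'

```text
invalid input
```

Call:
step_arm --commands '[{"gripper": 0, "x": 34, "y": -22, "z": 0, "spin": 0}, {"gripper": 0, "x": 34, "y": -22, "z": 0, "spin": 0}, {"gripper": 0, "x": 34, "y": -22, "z": 0, "spin": 0}, {"gripper": 0, "x": 34, "y": -22, "z": 0, "spin": 0}, {"gripper": 0, "x": 34, "y": -22, "z": 0, "spin": 0}, {"gripper": 0, "x": 34, "y": -22, "z": 0, "spin": 0}, {"gripper": 0, "x": 34, "y": -22, "z": 0, "spin": 0}, {"gripper": 0, "x": 34, "y": -22, "z": 0, "spin": 0}, {"gripper": 0, "x": 34, "y": -22, "z": 0, "spin": 6}, {"gripper": 0, "x": 34, "y": -22, "z": 0, "spin": 6}]'

```text
time: 1.1
eef_pos: [0.4515, -0.3504, 0.2448]
tcp_rot: [1.0, 0.027, -0.0, -0.0]
contact_force: [0.2, -0.3, 0.5]
opening: 0.501
finger_force: 0.0
```

Call:
step_arm --commands '[{"gripper": 0, "x": 4, "y": -33, "z": -8, "spin": 0}, {"gripper": 0, "x": 4, "y": -33, "z": -8, "spin": 0}, {"gripper": 0, "x": 4, "y": -33, "z": -8, "spin": 0}, {"gripper": 0, "x": 4, "y": -33, "z": -8, "spin": 0}, {"gripper": 0, "x": 4, "y": -33, "z": -8, "spin": 0}, {"gripper": 0, "x": 4, "y": -33, "z": -8, "spin": 0}, {"gripper": 0, "x": 4, "y": -33, "z": -8, "spin": 0}, {"gripper": 0, "x": 4, "y": -33, "z": -8, "spin": 0}, {"gripper": 0, "x": 4, "y": -33, "z": -8, "spin": 0}, {"gripper": 0, "x": 4, "y": -33, "z": -8, "spin": 0}]'

```text
time: 2.1
eef_pos: [0.4716, -0.0191, 0.3252]
tcp_rot: [1.0, 0.029, -0.0, -0.0]
contact_force: [0.7, -0.6, -0.4]
opening: 0.501
finger_force: 0.0
```

```bash
python3 - <<'E'
from h import *
import pickle
c=cam('wrist');save(c,'w1.png');pickle.dump(c,open('w1.pkl','wb'));print(c['e'],c['Rm'],c['fx'],c['distortion'])
E
```

```text
[ 0.54403472 -0.01413332  0.45376737] [[ 0.05703833  0.95709628  0.28410093]
 [-0.99837092  0.05509695  0.01482685]
 [-0.00146237 -0.2844838   0.95867973]] 345.86357143164463 [0.00158085 0.         0.         0.         0.        ]
```

View pics/w1.png

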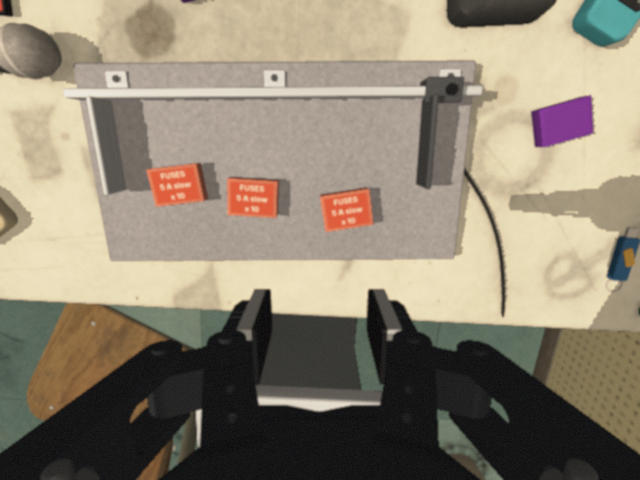

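The wrist picture shows the whole shelf, with corners at about (75,65), (477,62), (461,259) and (110,260). The boxes are at (176,185), (252,197) and (347,210), and the stop plate is at about column 430.

```bash
cat >> h.py <<'E'
def boxes(c,lim=150):
    hsv=cv2.cvtColor(c['color'],cv2.COLOR_RGB2HSV)
    red=((hsv[...,0]<14)|(hsv[...,0]>170))&(hsv[...,1]>120)&(hsv[...,2]>90)
    n,l,st,ce=cv2.connectedComponentsWithStats(cv2.morphologyEx(red.astype(np.uint8),cv2.MORPH_CLOSE,np.ones((7,7))))
    out=[]
    for i in range(1,n):
        if st[i,4]<lim: continue
        v,u=np.nonzero(l==i); q=onz(c,np.c_[u,v],.038)[:,:2]
        if not(.35<q[:,0].mean()<.62 and abs(q[:,1].mean())<.3): continue
        (cx,cy),(w,h),a=cv2.minAreaRect((q*1000).astype(np.float32))
        if w>h: w,h,a=h,w,a-90
        out.append((cx,cy,w,h,a))
    return out
E
python3 - <<'E'
from h import *
import pickle
c=pickle.load(open('w1.pkl','rb'))
co=onz(c,[(75,65),(477,62),(461,259),(110,260)],.02)[:,:2]*1000
print(co.round(1)); mid=co.mean(0)
ey=(co[0]-co[1]+co[3]-co[2]);yaw=np.arctan2(-ey[0],ey[1]);print('mid',mid,'yaw',np.degrees(yaw),[np.linalg.norm(co[i]-co[i-1]) for i in range(4)])
ex=np.array([np.cos(yaw),np.sin(yaw)]);ey=np.array([-ex[1],ex[0]])
for n,cc in(('w',c),('t',pickle.load(open('top0.pkl','rb')))):
  for b in boxes(cc):
    d=np.array(b[:2])-mid;print(n,np.round(b,1),'shelf',(d@ex).round(1),(d@ey).round(1),'rel',b[4]-np.degrees(yaw))
def w(x,y,z): p=mid+x*ex+y*ey; return [p[0]/1000,p[1]/1000,z/1000]
pts=[w(80,190,20),w(80,-170,20),w(80,190,44),w(80,-164,44),w(-25,190,60),w(-20,-170,66),w(120,230,20)]
print(proj(c,pts).round(0).tolist())
im=c['color'][:,:,::-1].copy()
for p in proj(c,pts): cv2.circle(im,tuple(int(round(t)) for t in p),2,(0,255,0),-1)
cv2.imwrite('pics/w1b.png',cv2.resize(im[50:270,60:490],None,fx=1.8,fy=1.8))
# height check by triangulating box centres
t=pickle.load(open('top0.pkl','rb'))
P=bydepth(c,[(176,185),(252,197),(347,210),(250,140)]);print(P.round(4))
E
```

```text
[[ 609.   267.7]
 [ 638.  -187.3]
 [ 403.  -210.3]
 [ 374.8  255. ]]
mid [506.19280642  31.26972541] yaw 3.559964291010031 [np.float64(234.586138490928), np.float64(455.8865767347622), np.float64(236.1694625663124), np.float64(466.1073243066838)]
w [482.4 152.9  44.2  64.3   9.8] shelf -16.2 122.9 rel 6.288753398504129
w [472.4  62.9  45.2  59.9   0.6] shelf -31.8 33.7 rel -2.977846077833304
w [464.  -51.8  45.6  59.5  12.2] shelf -47.3 -80.3 rel 8.624310382451883
t [482.6 154.   45.   61.1  10.9] shelf -16.0 123.9 rel 7.324627765264383
t [471.7  62.1  44.6  57.8   1.4] shelf -32.5 32.9 rel -2.162697903070578
t [463.9 -53.3  44.7  59.7  12.6] shelf -47.5 -81.7 rel 9.082496532049051
[[116.0, 100.0], [424.0, 98.0], [103.0, 98.0], [425.0, 96.0], [112.0, 195.0], [429.0, 190.0], [74.0, 62.0]]
[[ 0.482   0.1543  0.0376]
 [ 0.4731  0.0632  0.0392]
 [ 0.4634 -0.0525  0.0372]
 [ 0.5386  0.0697  0.0179]]
```

View pics/w1b.png

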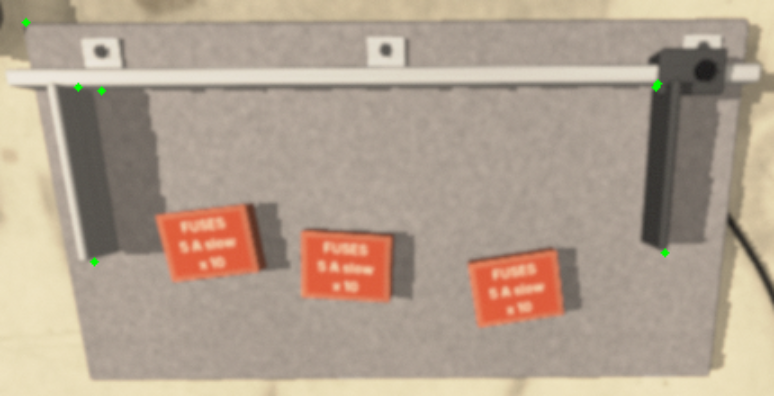

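Call:
step_arm --commands '[{"gripper": 0.35, "x": -5, "y": -34, "z": 20, "spin": 0}, {"gripper": 0.35, "x": -5, "y": -34, "z": 20, "spin": 0}, {"gripper": 0.35, "x": -5, "y": -35, "z": 25, "spin": 0}, {"gripper": 0.35, "x": -5, "y": -35, "z": 30, "spin": 0}, {"gripper": 0.35, "x": -5, "y": -34, "z": 30, "spin": 0}, {"gripper": 0.35, "x": 0, "y": 0, "z": 40, "spin": 0}, {"gripper": 0.35, "x": 0, "y": 0, "z": 40, "spin": 0}, {"gripper": 0.35, "x": 0, "y": 0, "z": 40, "spin": 0}, {"gripper": 0.35, "x": 0, "y": 0, "z": 15, "spin": 0}, {"gripper": 0.35, "x": 0, "y": 0, "z": 0, "spin": 0}]'

```text
time: 3.15
eef_pos: [0.4342, 0.1494, 0.062]
tcp_rot: [1.0, 0.029, -0.004, 0.0]
contact_force: [-0.0, -0.1, -0.4]
opening: 0.327
finger_force: 0.0
```

```bash
python3 - <<'E'
from h import *
c=cam('wrist');save(c,'w2.png');print(get_state()['eef_pos'],boxes(c))
E
```

```text
[0.43603535 0.14956736 0.0640848 ] [(482.0585021972656, 155.02218627929688, 44.593505859375, 59.731685638427734, 9.96920394897461), (472.2613830566406, 66.72377014160156, 45.42739486694336, 65.29750061035156, -0.3150634765625)]
```

View pics/w2.png

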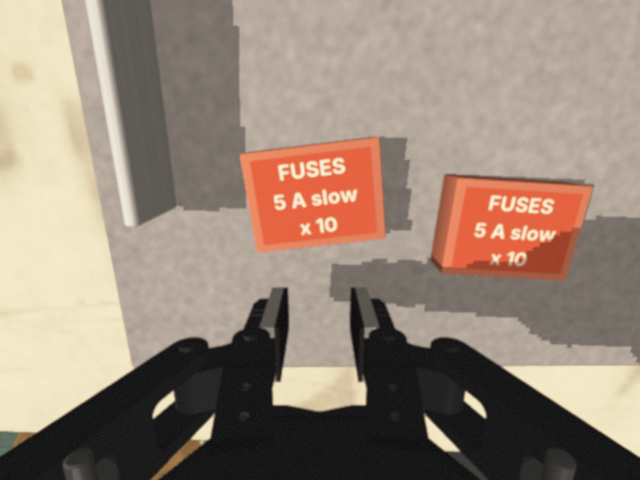

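The two fingers stand centred in front of box a, at columns 275 and 360, with the front clear. Lower and push.

Call:
step_arm --commands '[{"gripper": 0.35, "x": 0, "y": -2.5, "z": 12, "spin": 0}, {"gripper": 0.35, "x": 0, "y": 0, "z": 12, "spin": 0}, {"gripper": 0.35, "x": 0, "y": 0, "z": 0, "spin": 0}, {"gripper": 0.35, "x": 10, "y": 0, "z": 0, "spin": 0}, {"gripper": 0.35, "x": 10, "y": 0, "z": 0, "spin": 0}, {"gripper": 0.35, "x": 10, "y": 0, "z": 0, "spin": 0}, {"gripper": 0.35, "x": 10, "y": 0, "z": 0, "spin": 0}, {"gripper": 0.35, "x": 10, "y": 0, "z": 0, "spin": 0}, {"gripper": 0.35, "x": 10, "y": 0, "z": 0, "spin": 0}, {"gripper": 0.35, "x": 10, "y": 0, "z": 0, "spin": 0}]'

```text
time: 4.2
eef_pos: [0.5078, 0.1564, 0.0413]
tcp_rot: [1.0, 0.029, -0.0, 0.0]
contact_force: [-1.4, -0.3, 1.4]
opening: 0.324
finger_force: 0.5
```

Call:
step_arm --commands '[{"gripper": 0.35, "x": 3, "y": 0, "z": 0, "spin": 0}, {"gripper": 0.35, "x": 2, "y": 0, "z": 0, "spin": 0}, {"gripper": 0.35, "x": 1, "y": 0, "z": 0, "spin": 0}, {"gripper": 0.35, "x": 1, "y": 0, "z": 0, "spin": 0}, {"gripper": 0.35, "x": 1, "y": 0, "z": 0, "spin": 0}, {"gripper": 0.35, "x": 1, "y": 0, "z": 0, "spin": 0}, {"gripper": 0.35, "x": 1, "y": 0, "z": 0, "spin": 0}, {"gripper": 0.35, "x": 1, "y": 0, "z": 0, "spin": 0}, {"gripper": 0.35, "x": 0, "y": 0, "z": 0, "spin": 0}, {"gripper": 0.35, "x": 0, "y": 0, "z": 0, "spin": 0}]'

```text
time: 5.2
eef_pos: [0.5181, 0.157, 0.0415]
tcp_rot: [1.0, 0.029, 0.0, -0.0]
contact_force: [0.1, 0.6, 0.3]
opening: 0.324
finger_force: 0.0
```

Call:
step_arm --commands '[{"gripper": 0.35, "x": 1, "y": 0, "z": 0, "spin": 0}, {"gripper": 0.35, "x": 1, "y": 0, "z": 0, "spin": 0}, {"gripper": 0.35, "x": 1, "y": 0, "z": 0, "spin": 0}, {"gripper": 0.35, "x": 1, "y": 0, "z": 0, "spin": 0}, {"gripper": 0.35, "x": 1, "y": 0, "z": 0, "spin": 0}, {"gripper": 0.35, "x": 0.5, "y": 0, "z": 0, "spin": 0}, {"gripper": 0.35, "x": 0.5, "y": 0, "z": 0, "spin": 0}, {"gripper": 0.35, "x": 0, "y": 0, "z": 0, "spin": 0}, {"gripper": 0.35, "x": 0, "y": 0, "z": 0, "spin": 0}, {"gripper": 0.35, "x": 0, "y": 0, "z": 0, "spin": 0}]'

```text
time: 6.2
eef_pos: [0.5226, 0.1572, 0.041]
tcp_rot: [1.0, 0.029, -0.002, 0.0]
contact_force: [-5.4, -0.8, 3.3]
opening: 0.322
finger_force: 2.6
```

```bash
python3 - <<'E'
from h import *
c=cam('wrist');save(c,'w3.png');print(get_state()['eef_pos'],boxes(c))
E
```

```text
[0.52265681 0.15722377 0.04105601] [(556.0891723632812, 157.39309692382812, 44.37638473510742, 59.579898834228516, 3.7271711826324463), (497.5885009765625, 52.086631774902344, 15.640302658081055, 50.495967864990234, -33.11252212524414), (482.3000183105469, 83.65069580078125, 4.970887660980225, 18.436038970947266, -39.39018630981445), (457.9361572265625, 93.27833557128906, 6.431593894958496, 27.121334075927734, -44.618446350097656)]
```

View pics/w3.png

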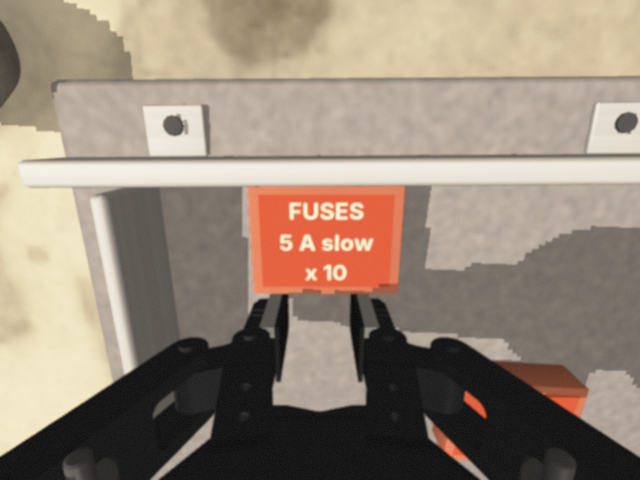

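Call:
step_arm --commands '[{"gripper": 0.35, "x": -8, "y": 0, "z": 0, "spin": 0}, {"gripper": 0.35, "x": 0, "y": 0, "z": -30, "spin": 0}, {"gripper": 0.35, "x": -30, "y": 31, "z": 0, "spin": 0}, {"gripper": 0.35, "x": -30, "y": 31, "z": 0, "spin": 0}, {"gripper": 0.35, "x": -31, "y": 30, "z": 0, "spin": 0}, {"gripper": 0.35, "x": 0, "y": 0, "z": 0, "spin": 0}, {"gripper": 0.35, "x": 0, "y": 0, "z": 10, "spin": 0}, {"gripper": 0.35, "x": 0, "y": 0, "z": 0, "spin": 0}, {"gripper": 0.35, "x": 0, "y": 0, "z": 0, "spin": 0}, {"gripper": 0.35, "x": 0, "y": 0, "z": 0, "spin": 0}]'

```text
time: 7.25
eef_pos: [0.4311, 0.0603, 0.0614]
tcp_rot: [1.0, 0.029, 0.0, 0.0]
contact_force: [0.7, 0.3, -0.3]
opening: 0.326
finger_force: 0.0
```

```bash
python3 - <<'E'
from h import *
c=cam('wrist');s=get_state();print(s['eef_pos'],s['tcp_rot'],s['qpos'])
f=lambda x,y:(x*.9983+y*.058,-x*.058+y*.9983)
print('tcp',f(*s['eef_pos'][:2]))
for b in boxes(c):
  if b[2]>30: print(np.round(b,1),f(b[0],b[1]))
E
```

```text
[0.4310152  0.0602391  0.06141736] [9.99572266e-01 2.92438699e-02 2.85202644e-04 2.08564847e-05] [-9.51288731e-02  9.93304662e-04  2.27455202e+00  3.85757487e-05
  8.65476154e-01  1.41714637e+00]
tcp (np.float64(0.43377633953337025), np.float64(0.035137807892781675))
[ 4.72e+02  6.35e+01  4.52e+01  5.95e+01 -3.00e-01] (474.8833769592285, 35.98597735137939)
[464.3 -48.4  48.2  68.   12.2] (460.67253198242184, -75.29465287780761)
```

Call:
step_arm --commands '[{"gripper": 0.35, "x": 0, "y": -1, "z": 20, "spin": 0}, {"gripper": 0.35, "x": 0, "y": 0, "z": 0, "spin": 0}, {"gripper": 0.35, "x": 10, "y": 0, "z": 0, "spin": 0}, {"gripper": 0.35, "x": 10, "y": 0, "z": 0, "spin": 0}, {"gripper": 0.35, "x": 10, "y": 0, "z": 0, "spin": 0}, {"gripper": 0.35, "x": 10, "y": 0, "z": 0, "spin": 0}, {"gripper": 0.35, "x": 10, "y": 0, "z": 0, "spin": 0}, {"gripper": 0.35, "x": 10, "y": 0, "z": 0, "spin": 0}, {"gripper": 0.35, "x": 10, "y": 0, "z": 0, "spin": 0}, {"gripper": 0.35, "x": 10, "y": 0, "z": 0, "spin": 0}]'

```text
time: 8.3
eef_pos: [0.5109, 0.0654, 0.0413]
tcp_rot: [1.0, 0.029, -0.0, -0.0]
contact_force: [-1.5, 0.2, 1.0]
opening: 0.324
finger_force: 0.4
```

Call:
step_arm --commands '[{"gripper": 0.35, "x": 8, "y": 0, "z": 0, "spin": 0}, {"gripper": 0.35, "x": 2, "y": 0, "z": 0, "spin": 0}, {"gripper": 0.35, "x": 1, "y": 0, "z": 0, "spin": 0}, {"gripper": 0.35, "x": 1, "y": 0, "z": 0, "spin": 0}, {"gripper": 0.35, "x": 1, "y": 0, "z": 0, "spin": 0}, {"gripper": 0.35, "x": 1, "y": 0, "z": 0, "spin": 0}, {"gripper": 0.35, "x": 1, "y": 0, "z": 0, "spin": 0}, {"gripper": 0.35, "x": 1, "y": 0, "z": 0, "spin": 0}, {"gripper": 0.35, "x": 0, "y": 0, "z": 0, "spin": 0}, {"gripper": 0.35, "x": 0, "y": 0, "z": 0, "spin": 0}]'

```text
time: 9.3
eef_pos: [0.5263, 0.0663, 0.0414]
tcp_rot: [1.0, 0.029, 0.0, 0.0]
contact_force: [0.3, 0.7, 0.2]
opening: 0.327
finger_force: 0.0
```

Call:
step_arm --commands '[{"gripper": 0.35, "x": 1, "y": 0, "z": 0, "spin": 0}, {"gripper": 0.35, "x": 0.5, "y": 0, "z": 0, "spin": 0}, {"gripper": 0.35, "x": 0.5, "y": 0, "z": 0, "spin": 0}, {"gripper": 0.35, "x": 0.5, "y": 0, "z": 0, "spin": 0}, {"gripper": 0.35, "x": 0.5, "y": 0, "z": 0, "spin": 0}, {"gripper": 0.35, "x": 0, "y": 0, "z": 0, "spin": 0}, {"gripper": 0.35, "x": 0, "y": 0, "z": 0, "spin": 0}, {"gripper": 0.35, "x": 0, "y": 0, "z": 0, "spin": 0}, {"gripper": 0.35, "x": 0, "y": 0, "z": 0, "spin": 0}, {"gripper": 0.35, "x": 0, "y": 0, "z": 0, "spin": 0}]'

```text
time: 10.3
eef_pos: [0.5284, 0.0664, 0.0412]
tcp_rot: [1.0, 0.029, -0.001, -0.0]
contact_force: [-4.4, -0.7, 3.1]
opening: 0.325
finger_force: 2.6
```

Call:
step_arm --commands '[{"gripper": 0.35, "x": -8, "y": 0, "z": 0, "spin": 0}, {"gripper": 0.35, "x": 0, "y": 0, "z": -30, "spin": 0}, {"gripper": 0.35, "x": -26, "y": 29, "z": 0, "spin": 0}, {"gripper": 0.35, "x": -26, "y": 29, "z": 0, "spin": 0}, {"gripper": 0.35, "x": -27, "y": 29, "z": 0, "spin": 0}, {"gripper": 0.35, "x": -27, "y": 28, "z": 0, "spin": 0}, {"gripper": 0.35, "x": 0, "y": 0, "z": 10, "spin": 0}, {"gripper": 0.35, "x": 0, "y": 0, "z": 0, "spin": 0}, {"gripper": 0.35, "x": 0, "y": 0, "z": 0, "spin": 0}, {"gripper": 0.35, "x": 0, "y": 0, "z": 0, "spin": 0}]'

```text
time: 11.3
eef_pos: [0.4228, -0.0544, 0.0616]
tcp_rot: [1.0, 0.029, 0.001, 0.0]
contact_force: [-0.8, -0.2, 1.3]
opening: 0.324
finger_force: 0.0
```

```bash
python3 - <<'E'
from h import *
c=cam('wrist');save(c,'w4.png');s=get_state();print(s['eef_pos'],s['tcp_rot'],s['qpos'])
f=lambda x,y:(x*.9983+y*.058,-x*.058+y*.9983)
print('tcp',f(*s['eef_pos'][:2]))
for b in boxes(c):
  if b[2]>30: print(np.round(b,1),f(b[0],b[1]))
E
```

```text
[ 0.42280822 -0.05436705  0.06161945] [9.99565603e-01 2.94664178e-02 5.63027907e-04 1.32896218e-04] [-3.66953046e-01 -2.06429778e-02  2.29548807e+00  2.49005970e-04
  8.65606225e-01  1.14474061e+00]
tcp (np.float64(0.4189361604508909), np.float64(-0.07879750632747293))
[463.4 -52.2  45.1  59.5  12.2] (459.55449426574705, -78.96810572204589)
```

View pics/w4.png

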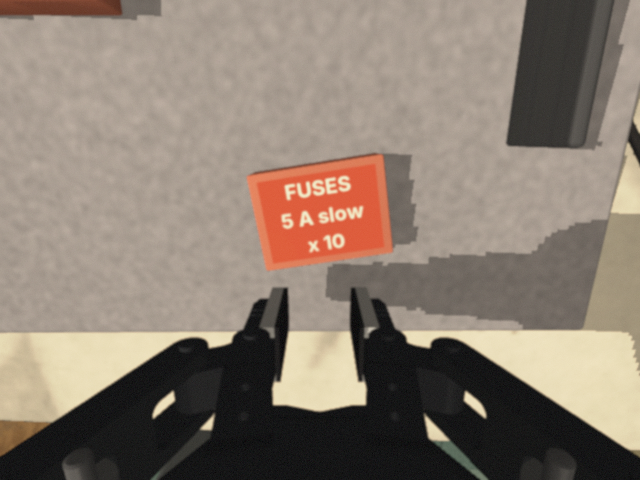

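The fingers stand just in front of box c, whose near corner is at (268,270) with the finger at (275,290). I'll back off 3 mm, lower and push.

Call:
step_arm --commands '[{"gripper": 0.35, "x": -3, "y": 0, "z": 0, "spin": 0}, {"gripper": 0.35, "x": 0, "y": 0, "z": 20, "spin": 0}, {"gripper": 0.35, "x": 0, "y": 0, "z": 0, "spin": 0}, {"gripper": 0.35, "x": 10, "y": 0, "z": 0, "spin": 0}, {"gripper": 0.35, "x": 10, "y": 0, "z": 0, "spin": 0}, {"gripper": 0.35, "x": 10, "y": 0, "z": 0, "spin": 0}, {"gripper": 0.35, "x": 10, "y": 0, "z": 0, "spin": 0}, {"gripper": 0.35, "x": 10, "y": 0, "z": 0, "spin": 0}, {"gripper": 0.35, "x": 10, "y": 0, "z": 0, "spin": 0}, {"gripper": 0.35, "x": 10, "y": 0, "z": 0, "spin": 0}]'

```text
time: 12.35
eef_pos: [0.4897, -0.051, 0.0413]
tcp_rot: [1.0, 0.029, -0.0, 0.0]
contact_force: [-0.7, -0.2, 1.0]
opening: 0.326
finger_force: 0.4
```

Call:
step_arm --commands '[{"gripper": 0.35, "x": 10, "y": 0, "z": 0, "spin": 0}, {"gripper": 0.35, "x": 10, "y": 0, "z": 0, "spin": 0}, {"gripper": 0.35, "x": 10, "y": 0, "z": 0, "spin": 0}, {"gripper": 0.35, "x": 8, "y": 0, "z": 0, "spin": 0}, {"gripper": 0.35, "x": 2, "y": 0, "z": 0, "spin": 0}, {"gripper": 0.35, "x": 1, "y": 0, "z": 0, "spin": 0}, {"gripper": 0.35, "x": 1, "y": 0, "z": 0, "spin": 0}, {"gripper": 0.35, "x": 1, "y": 0, "z": 0, "spin": 0}, {"gripper": 0.35, "x": 0, "y": 0, "z": 0, "spin": 0}, {"gripper": 0.35, "x": 0, "y": 0, "z": 0, "spin": 0}]'

```text
time: 13.35
eef_pos: [0.5316, -0.0486, 0.0413]
tcp_rot: [1.0, 0.029, 0.0, -0.0]
contact_force: [-0.8, -0.2, 0.7]
opening: 0.325
finger_force: 0.1
```

Call:
step_arm --commands '[{"gripper": 0.35, "x": 1, "y": 0, "z": 0, "spin": 0}, {"gripper": 0.35, "x": 1, "y": 0, "z": 0, "spin": 0}, {"gripper": 0.35, "x": 0.5, "y": 0, "z": 0, "spin": 0}, {"gripper": 0.35, "x": 0.5, "y": 0, "z": 0, "spin": 0}, {"gripper": 0.35, "x": 0.5, "y": 0, "z": 0, "spin": 0}, {"gripper": 0.35, "x": 0.5, "y": 0, "z": 0, "spin": 0}, {"gripper": 0.35, "x": 0, "y": 0, "z": 0, "spin": 0}, {"gripper": 0.35, "x": 0, "y": 0, "z": 0, "spin": 0}, {"gripper": 0.35, "x": 0, "y": 0, "z": 0, "spin": 0}, {"gripper": 0.35, "x": 0, "y": 0, "z": 0, "spin": 0}]'

```text
time: 14.35
eef_pos: [0.5356, -0.0484, 0.0413]
tcp_rot: [1.0, 0.029, -0.0, 0.0]
contact_force: [-1.0, -0.6, 0.1]
opening: 0.323
finger_force: 0.5
```

Call:
step_arm --commands '[{"gripper": 0.35, "x": 0.5, "y": 0, "z": 0, "spin": 0}, {"gripper": 0.35, "x": 0.5, "y": 0, "z": 0, "spin": 0}, {"gripper": 0.35, "x": 0.5, "y": 0, "z": 0, "spin": 0}, {"gripper": 0.35, "x": 0, "y": 0, "z": 0, "spin": 0}, {"gripper": 0.35, "x": 0, "y": 0, "z": 0, "spin": 0}, {"gripper": 0.35, "x": 0, "y": 0, "z": 0, "spin": 0}, {"gripper": 0.35, "x": 0, "y": 0, "z": 0, "spin": 0}, {"gripper": 0.35, "x": 0, "y": 0, "z": 0, "spin": 0}, {"gripper": 0.35, "x": 0, "y": 0, "z": 0, "spin": 0}, {"gripper": 0.35, "x": 0, "y": 0, "z": 0, "spin": 0}]'

```text
time: 15.35
eef_pos: [0.5357, -0.0483, 0.0411]
tcp_rot: [1.0, 0.029, -0.002, -0.0]
contact_force: [-6.9, -1.5, 5.9]
opening: 0.328
finger_force: 3.1
```

Call:
step_arm --commands '[{"gripper": 0.35, "x": -10, "y": 0, "z": 0, "spin": 0}, {"gripper": 0.6, "x": 0, "y": 0, "z": -35, "spin": 0}, {"gripper": 1, "x": 0, "y": 0, "z": -40, "spin": 0}, {"gripper": 1, "x": 0, "y": 34, "z": 0, "spin": 0}, {"gripper": 1, "x": 0, "y": 34, "z": 0, "spin": 0}, {"gripper": 1, "x": 0, "y": 34, "z": 0, "spin": 0}, {"gripper": 1, "x": 0, "y": 34, "z": 0, "spin": 0}, {"gripper": 1, "x": 0, "y": 0, "z": 0, "spin": 0}, {"gripper": 1, "x": 0, "y": 0, "z": 0, "spin": 0}, {"gripper": 1, "x": 0, "y": 0, "z": 0, "spin": 0}]'

```text
time: 16.35
eef_pos: [0.5347, -0.1837, 0.116]
tcp_rot: [1.0, 0.029, -0.0, -0.0]
contact_force: [-1.1, -0.5, -0.4]
opening: 0.005
finger_force: 0.0
```

```bash
python3 - <<'E'
from h import *
import pickle
c=cam('wrist');save(c,'w5.png');s=get_state();print(s['eef_pos'],s['tcp_rot'],s['opening'])
t=cam('top');save(t,'t5.png')
for n,cc in(('w',c),('t',t)):
  for b in boxes(cc):
    if b[2]>30: print(n,np.round(b,1))
E
```

```text
[ 0.53476359 -0.18342147  0.11602148] [ 9.99574075e-01  2.91818136e-02 -7.01949928e-05 -2.90754026e-04] 0.0003376661839323816
w [570.  -52.5  43.6  66.8   3.3]
t [570.4 -49.9  45.2  59.3   5.2]
t [556.5 156.8  45.1  58.    2. ]
t [562.5  67.4  42.5  58.2   1.4]
```

View pics/w5.png

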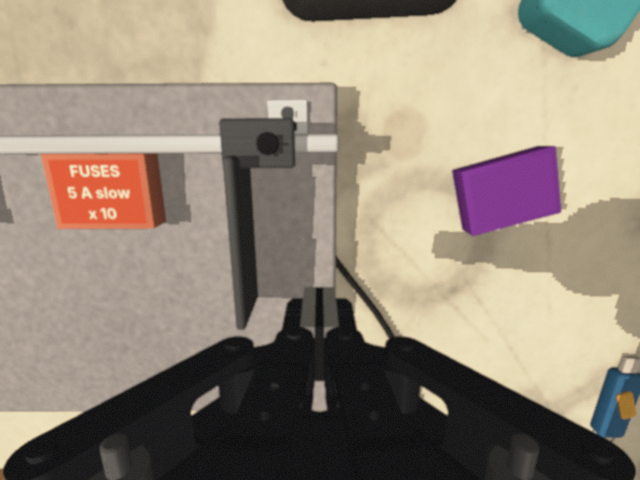

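The closed fingers at (318,300) stand to the right of the stop plate (columns 230–258) with a clear gap of about 25 mm. Box c is flush at the rail. Now lower and push left.

Call:
step_arm --commands '[{"gripper": 1, "x": 10, "y": 0, "z": 0, "spin": 0}, {"gripper": 1, "x": 0, "y": 0, "z": 34, "spin": 0}, {"gripper": 1, "x": 0, "y": 0, "z": 34, "spin": 0}, {"gripper": 1, "x": 0, "y": -10, "z": 0, "spin": 0}, {"gripper": 1, "x": 0, "y": -8, "z": 0, "spin": 0}, {"gripper": 1, "x": 0, "y": -5, "z": 0, "spin": 0}, {"gripper": 1, "x": 0, "y": -5, "z": 0, "spin": 0}, {"gripper": 1, "x": 0, "y": -5, "z": 0, "spin": 0}, {"gripper": 1, "x": 0, "y": -5, "z": 0, "spin": 0}, {"gripper": 1, "x": 0, "y": -5, "z": 0, "spin": 0}]'

```text
time: 17.45
eef_pos: [0.5433, -0.1414, 0.0494]
tcp_rot: [1.0, 0.029, 0.001, 0.001]
contact_force: [-0.1, -0.5, 0.7]
opening: -0.001
finger_force: 0.8
```

Call:
step_arm --commands '[{"gripper": 1, "x": 0, "y": -7, "z": 0, "spin": 0}, {"gripper": 1, "x": 0, "y": -7, "z": 0, "spin": 0}, {"gripper": 1, "x": 0, "y": -7, "z": 0, "spin": 0}, {"gripper": 1, "x": 0, "y": -7, "z": 0, "spin": 0}, {"gripper": 1, "x": 0, "y": -7, "z": 0, "spin": 0}, {"gripper": 1, "x": 0, "y": -7, "z": 0, "spin": 0}, {"gripper": 1, "x": 0, "y": -7, "z": 0, "spin": 0}, {"gripper": 1, "x": 0, "y": -7, "z": 0, "spin": 0}, {"gripper": 1, "x": 0, "y": -7, "z": 0, "spin": 0}, {"gripper": 1, "x": 0, "y": -7, "z": 0, "spin": 0}]'

```text
time: 18.45
eef_pos: [0.5382, -0.0706, 0.0482]
tcp_rot: [1.0, 0.029, -0.0, -0.0]
contact_force: [-1.3, -2.3, 1.5]
opening: -0.001
finger_force: 1.1
```

```bash
python3 - <<'E'
from h import *
c=cam('wrist');save(c,'w6.png');s=get_state();print(s['eef_pos'],s['contact_force'])
for b in boxes(c):
    if b[2]>20: print(np.round(b,1))
E
```

```text
[ 0.53805373 -0.06965851  0.04805378] [0.19415719 0.05738162 1.24519248]
[563.2  49.4  43.3  43.5 -86.7]
[567.3 -15.7  43.9  55.3   3.7]
```

View pics/w6.png

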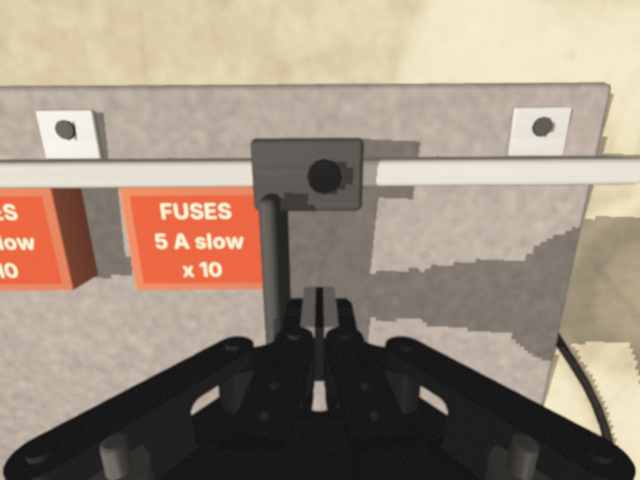

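The plate pushes box c, which is still square at the rail (box at columns 125–262). Continue.

Call:
step_arm --commands '[{"gripper": 1, "x": 0, "y": -7, "z": 0, "spin": 0}, {"gripper": 1, "x": 0, "y": -7, "z": 0, "spin": 0}, {"gripper": 1, "x": 0, "y": -7, "z": 0, "spin": 0}, {"gripper": 1, "x": 0, "y": -7, "z": 0, "spin": 0}, {"gripper": 1, "x": 0, "y": -7, "z": 0, "spin": 0}, {"gripper": 1, "x": 0, "y": -7, "z": 0, "spin": 0}, {"gripper": 1, "x": 0, "y": -7, "z": 0, "spin": 0}, {"gripper": 1, "x": 0, "y": -7, "z": 0, "spin": 0}, {"gripper": 1, "x": 0, "y": -7, "z": 0, "spin": 0}, {"gripper": 1, "x": 0, "y": -7, "z": 0, "spin": 0}]'

```text
time: 19.5
eef_pos: [0.5341, -0.0008, 0.0481]
tcp_rot: [1.0, 0.029, -0.0, 0.0]
contact_force: [-2.3, -3.0, -0.1]
opening: -0.002
finger_force: 1.5
```

Call:
step_arm --commands '[{"gripper": 1, "x": 0, "y": -3, "z": 0, "spin": 0}, {"gripper": 1, "x": 0, "y": -3, "z": 0, "spin": 0}, {"gripper": 1, "x": 0, "y": -2, "z": 0, "spin": 0}, {"gripper": 1, "x": 0, "y": -2, "z": 0, "spin": 0}, {"gripper": 1, "x": 0, "y": -2, "z": 0, "spin": 0}, {"gripper": 1, "x": 0, "y": -1, "z": 0, "spin": 0}, {"gripper": 1, "x": 0, "y": -1, "z": 0, "spin": 0}, {"gripper": 1, "x": 0, "y": -1, "z": 0, "spin": 0}, {"gripper": 1, "x": 0, "y": -1, "z": 0, "spin": 0}, {"gripper": 1, "x": 0, "y": -1, "z": 0, "spin": 0}]'

```text
time: 20.5
eef_pos: [0.5335, 0.0157, 0.0483]
tcp_rot: [1.0, 0.029, 0.0, -0.0]
contact_force: [-1.1, -2.0, -1.5]
opening: -0.001
finger_force: 1.4
```

Call:
step_arm --commands '[{"gripper": 1, "x": 0, "y": -1, "z": 0, "spin": 0}, {"gripper": 1, "x": 0, "y": -1, "z": 0, "spin": 0}, {"gripper": 1, "x": 0, "y": -1, "z": 0, "spin": 0}, {"gripper": 1, "x": 0, "y": -1, "z": 0, "spin": 0}, {"gripper": 1, "x": 0, "y": -1, "z": 0, "spin": 0}, {"gripper": 1, "x": 0, "y": -1, "z": 0, "spin": 0}, {"gripper": 1, "x": 0, "y": 0, "z": 0, "spin": 0}, {"gripper": 1, "x": 0, "y": 0, "z": 0, "spin": 0}, {"gripper": 1, "x": 0, "y": 0, "z": 0, "spin": 0}, {"gripper": 1, "x": 0, "y": 0, "z": 0, "spin": 0}]'

```text
time: 21.5
eef_pos: [0.5336, 0.0218, 0.0486]
tcp_rot: [1.0, 0.029, 0.001, -0.0]
contact_force: [-0.1, -0.1, -0.5]
opening: 0.001
finger_force: 0.4
```

```bash
python3 - <<'E'
from h import *
c=cam('wrist');save(c,'w7.png');s=get_state();print(s['eef_pos'],s['contact_force'])
for b in boxes(c):
    if b[2]>20: print(np.round(b,1))
E
```

```text
[0.53360823 0.02177425 0.0486379 ] [ 0.04351928 -0.93169515  0.26257778]
[559.5 106.7  43.9 115.5   3.7]
```

View pics/w7.png

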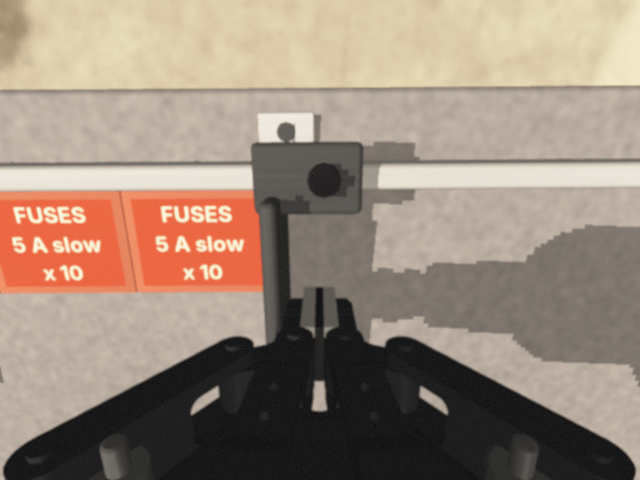

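Boxes b and c are closed up and square at the rail. Not yet at the end stop's limit, since the force is still low, so keep going.

Call:
step_arm --commands '[{"gripper": 1, "x": 0, "y": -1, "z": 0, "spin": 0}, {"gripper": 1, "x": 0, "y": -1, "z": 0, "spin": 0}, {"gripper": 1, "x": 0, "y": -1, "z": 0, "spin": 0}, {"gripper": 1, "x": 0, "y": -1, "z": 0, "spin": 0}, {"gripper": 1, "x": 0, "y": -1, "z": 0, "spin": 0}, {"gripper": 1, "x": 0, "y": 0, "z": 0, "spin": 0}, {"gripper": 1, "x": 0, "y": 0, "z": 0, "spin": 0}, {"gripper": 1, "x": 0, "y": 0, "z": 0, "spin": 0}, {"gripper": 1, "x": 0, "y": 0, "z": 0, "spin": 0}, {"gripper": 1, "x": 0, "y": 0, "z": 0, "spin": 0}]'

```text
time: 22.55
eef_pos: [0.5334, 0.0255, 0.0487]
tcp_rot: [1.0, 0.029, 0.001, 0.001]
contact_force: [0.1, -7.1, 0.1]
opening: -0.003
finger_force: 3.4
```

```bash
python3 - <<'E'
from h import *
t=cam('top');save(t,'t8.png')
for b in boxes(t,60): print(np.round(b,1))
P=bydepth(t,[(0,0)])
cv2.imwrite('pics/t8c.png',cv2.resize(t['color'][205:320,200:400,::-1],None,fx=4,fy=4,interpolation=cv2.INTER_CUBIC))
E
```

```text
[556.2 164.8  45.1 126.4   1.4]
```

View pics/t8c.png

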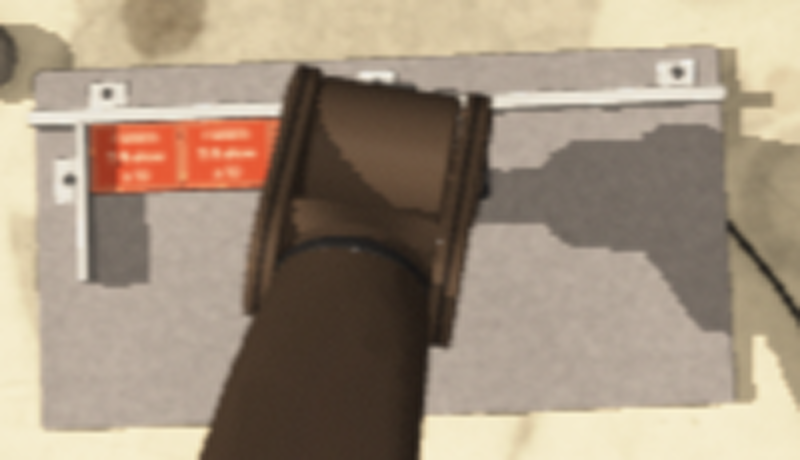

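Call:
step_arm --commands '[{"gripper": 1, "x": 0, "y": -0.5, "z": 0, "spin": 0}, {"gripper": 1, "x": 0, "y": 0, "z": 0, "spin": 0}, {"gripper": 1, "x": 0, "y": 3, "z": 0, "spin": 0}, {"gripper": 1, "x": 0, "y": 12, "z": 0, "spin": 0}, {"gripper": 1, "x": 0, "y": 0, "z": -40, "spin": 0}, {"gripper": 1, "x": 0, "y": 0, "z": -45, "spin": 0}, {"gripper": 1, "x": -10, "y": -20, "z": -45, "spin": 0}, {"gripper": 1, "x": -10, "y": -30, "z": -40, "spin": 0}, {"gripper": 1, "x": -10, "y": -20, "z": 0, "spin": 0}, {"gripper": 1, "x": 0, "y": 0, "z": 0, "spin": 0}]'

```text
time: 23.6
eef_pos: [0.4996, 0.0813, 0.219]
tcp_rot: [1.0, 0.03, 0.001, -0.001]
contact_force: [0.2, -0.4, 0.0]
opening: 0.002
finger_force: 0.0
```

```bash
python3 - <<'E'
from h import *
c=cam('wrist');s=get_state();print(s['eef_pos'],s['contact_force'])
hsv=cv2.cvtColor(c['color'],cv2.COLOR_RGB2HSV)
for b in boxes(c): print('row',np.round(b,1))
# rim seams: profile along the row direction through the row, and neighbours (dark gap / stop / cheek)
(cx,cy,w,h,a)=max(boxes(c),key=lambda b:b[3]); a=np.radians(a)
ey=np.array([-np.sin(a),np.cos(a)]);ex=np.array([np.cos(a),np.sin(a)])
for off in(-17,17):
    ts=np.arange(-98,99,2.); p=(np.array([cx,cy])+off*ex)+ts[:,None]*ey
    uv=proj(c,np.c_[p/1000,np.full(len(p),.038)]).round().astype(int)
    print(off,[(int(t),*map(int,c['color'][v,u])) for t,(u,v) in zip(ts,uv) if min(abs(t-30),abs(t+30),abs(t-90),abs(t+90))<7])
# front/back edge straightness per box
for t in(-80,-60,-40,-20,0,20,40,60,80):
    d=np.arange(-40,41,.5); p=np.array([cx,cy])+t*ey+d[:,None]*ex
    uv=proj(c,np.c_[p/1000,np.full(len(p),.038)]).round().astype(int)
    H=hsv[uv[:,1],uv[:,0]]; r=d[((H[:,0]<14)|(H[:,0]>170))&(H[:,1]>120)&(H[:,2]>90)]; print(t,r.min(),r.max())
E
```

```text
[0.49951351 0.0803334  0.21753275] [ 0.3342319  -0.53724417 -0.8848054 ]
row [557.7 137.9  44.5 180.1   3.8]
-17 [(-96, 88, 83, 78), (-94, 78, 76, 71), (-92, 56, 54, 50), (-90, 96, 64, 55), (-88, 207, 116, 84), (-86, 212, 106, 75), (-84, 216, 87, 58), (-36, 220, 89, 56), (-34, 222, 107, 74), (-32, 225, 129, 94), (-30, 215, 121, 87), (-28, 209, 120, 86), (-26, 212, 109, 77), (-24, 219, 93, 62), (24, 221, 91, 59), (26, 221, 105, 71), (28, 226, 128, 93), (30, 210, 118, 86), (32, 209, 117, 85), (34, 213, 110, 79), (36, 220, 96, 63), (84, 148, 60, 40), (86, 147, 69, 46), (88, 146, 80, 58), (90, 130, 81, 63), (92, 89, 82, 76), (94, 86, 83, 77), (96, 88, 84, 79)]
17 [(-96, 89, 85, 79), (-94, 83, 81, 74), (-92, 66, 65, 59), (-90, 82, 80, 75), (-88, 89, 80, 75), (-86, 205, 105, 74), (-84, 220, 93, 62), (-36, 218, 90, 56), (-34, 221, 111, 79), (-32, 223, 127, 92), (-30, 215, 122, 87), (-28, 212, 121, 87), (-26, 215, 112, 79), (-24, 217, 93, 59), (24, 218, 90, 58), (26, 221, 102, 69), (28, 223, 126, 88), (30, 207, 119, 86), (32, 210, 120, 84), (34, 214, 113, 81), (36, 219, 91, 57), (84, 144, 60, 37), (86, 144, 64, 42), (88, 144, 81, 58), (90, 115, 81, 68), (92, 84, 80, 72), (94, 86, 82, 78), (96, 87, 83, 76)]
-80 -22.5 21.5
-60 -22.0 22.0
-40 -22.0 22.0
-20 -22.0 22.0
0 -22.0 22.0
20 -21.5 22.5
40 -21.5 21.5
60 -22.5 22.0
80 -21.5 22.0
```

```bash
python3 -c "
from plant import *
print(sign_off())"
```

```text
the job is handed in; nothing more can be done
None
```

The job is handed in: the three boxes lie square against the back rail and are closed up without gaps between the left cheek and the end stop (the row measured 180 mm long), but I viewed 12 pictures, two over the limit of 10.

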